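Park the glue bottle in its stall

ROBOT

A 7-joint arm with a two-finger parallel gripper is mounted at the origin on a cart in front of the work surface, level with it; the furniture and walls round the work are solid. World frame = base frame: x ahead of the robot, y to its left, z up, the work surface at z = 0. Lengths are in m, angles in rad, forces in N, time in s.
With the tool pointing down it reaches from about 0.425 to 0.925 m from the base axis. Payload 6.8 kg.
Tool frame: the origin (TCP) lies on the centre line of the jaws, within the pads' length; the fingertips stand 25 mm ahead of it and the grasp point (between the pads) lies 6 mm ahead of it (bot.tcp_to_tips is the distance from the TCP to the fingertips, in m); z points along the fingers, y is the line along which they close (so a half turn about z gives the same grasp; the last joint's range is limited). The gripper opens to 88 mm and grips with 3 to 60 N. Pads are 20 mm wide; open, the fingers measure 115 mm over their backs; the gripper's body (75 mm by 178 mm) begins 61 mm behind the grasp point.
Start: joints at [-1.294, 0.477, 0.022, 1.555, -0.011, 1.109, -0.083], TCP at [0.253, 0.626, 0.248] pointing down, gripper open.
Joint ranges: [-2.96, 2.96], [-0.34, 2.1], [-1.41, 1.46], [0.24, 2.44], [-1.37, 4.51], [0.17, 1.92], [-2.96, 2.96]. Speed limits (rad/s): [2.39, 2.39, 3.14, 3.14, 3.14, 3.14, 3.14].

INTERFACE

Orientations are given as a unit quaternion [w, x, y, z].
In Python, from cell import bot, capture gives the robot as it stands. Calls block until the motion is done:
- bot.reach(position, orientation): joint-space move of the TCP to a pose.
- bot.move_l(position, rotation=None, rate=0.15): straight line of the TCP; rotation=None keeps the orientation; rate is the mean speed in m/s.
- bot.move_joints(angles): joint-space move.
- bot.gripper_to(opening): opening from 0.0 (shut) to 1.0 (fully open); the grip force is fixed at half the most; returns when the fingers have stopped.
- bot.wait(seconds).
- bot.solve_ik(position, orientation): joint angles nearest the present ones, or None.
- capture(name): name is "side" or "top" or "wrist"; returns a dict with "frame" (400x640x3 uint8, blue, green, red), "z_map" (400x640 float32, m along the optical axis (not along the pixel's ray), 0 where there is no reading), "K" (3x3 intrinsics, pixels), "rvec" (rotation vector, rad) and "tvec" (3), from world to camera coordinates, as OpenCV has them. Camera axes: x right, y down, z forward; pixel columns grow to the right and rows downward; lengths in m; the calibration is good to about 2 mm. A picture is of the moment at which its call begins.
A pose or a line that the arm cannot do raises bot.IKError and nothing moves.
- bot.job_done(): hands the job in; it is judged then, once.
Readings, each from a call of its own:
- bot.read_clock(): time.
- bot.read_q(): joint angles.
- bot.read_joint_velocities(): joint speeds.
- bot.read_joint_efforts(): joint torques, N m.
- bot.read_ee_pos(): TCP position.
- bot.read_ee_rot(): TCP orientation.
- bot.read_contact_force(): force on the tool from outside, world axes, zero at the start.
- bot.read_ft_torque(): the same for the moment, N m.
- bot.read_finger_gap(): opening from 0.0 (shut) to 1.0 (fully open).
- bot.read_grasp_force(): force on a finger pad.
Only numpy, scipy, OpenCV 4.12 (cv2) and the standard library are available. Lean on these libraries where they do the work, as an engineer would, in place of code of your own. Each camera call takes 0.05 s, during which the arm holds its last target. There are 200 camera calls.

TASK

Gently push the glue bottle that stands out in front of the stall (not the one in the far right corner) along the worktop, low on its body so that it stays upright, right into the small wooden stall with the red gate; it must not be lifted, tipped or squeezed. Then push that gate fully shut behind it. Leave the wax tin, the masking tape, the sanding block and the mug where they are.

Things in the scene. Friction and masses are not known exactly. Their poses are not given: they have to be found in the camera images.
- glue_bottle: White glue bottle with grey nozzle, loose, nearer than its fixed twin in the far right corner; round, 58 mm in diameter up to 150 mm, 197 mm high, 0.3 to 0.55 kg. Origin: centre of its underside; z up its axis. Pushed above some 30 mm it may tip. An upright gripper's body meets its upper part before the fingertips reach its foot: lean the tool back, fingertips ahead
- glue_stall: Floorless U-shaped stall of light wood, fixed. Origin: centre of its pocket at worktop height; +x points in, from the open mouth to the back wall, z up. Walls 12 mm thick, 36 high; inner faces: back x = +36 mm, sides y = +-44; the sides end at x = -26 and -32. Bottle against the back: centre at x = +7. The shut gate's inner face is at x = -36, so the bottle has 14 mm of play
- stall_gate (a joint): Red gate of the stall: bar 100 mm long from its hinge at (-41, -50) mm in the stall's frame, 10 mm thick, 8 to 30 mm above the worktop. 0 rad = shut (bar along the stall's +y, stopped there), grows as it swings outwards, counter-clockwise from above; at 1.57 it points along the stall's -x. Range 0 to 2.3; moves easily (0.02 N m friction), stays where left
- gate_end (a point): Free end of the red gate, 100 mm from its hinge, on the bar's centre line, 19 mm above the worktop
- gate_pivot (a point): The gate's hinge axis at the steel post, 19 mm above the worktop
- wax_tin: round shallow tin with yellow lid, 95 mm across, 33 high; a loose bystander. Origin: centre of its underside
- masking_tape: roll of masking tape lying flat, 104 mm across, 25 high; a loose bystander. Origin: centre of its underside
- sanding_block: orange-brown sanding block, 65 x 116 x 37 mm; a loose bystander. Origin: centre of its underside
- mug: white mug, 93 mm high; a loose bystander. Origin: centre of its underside
Things that resemble listed ones, but are neither listed nor needed, are in the scene too. Leave any pink look-alike of the glue_bottle alone.

How it is judged:
By the outcome, as a careful person would: the job done as asked, in the order asked, and still so for the second after the job is handed in, with the robot touching nothing.
It also fails if it takes over 72 s, if anything falls off the work surface, if the arm or the gripper's body presses on something with over 40 N, if the wrist force passes 120 N, or if a joint passes its speed limit or range.

## Working session

There is one attempt and no reset: what is moved stays moved. The work goes in short steps, each a Python script; the robot and the scene stay as the last script left them, time stands still between calls to the robot, and variables do not carry over. Pictures are saved under pics/ and viewed, at most 10 in all, crops included, and the job is handed in when it is done.

```bash
mkdir -p pics
cat > h.py <<'E'
import numpy as np, cv2
from cell import bot, capture
from scipy.spatial.transform import Rotation as R
def pts(c):
    z=c["z_map"]; K=c["K"]; v,u=np.indices(z.shape)
    p=np.stack([(u-K[0,2])/K[0,0]*z,(v-K[1,2])/K[1,1]*z,z],-1)
    M=cv2.Rodrigues(np.array(c["rvec"],float))[0]
    w=(p-np.array(c["tvec"]).ravel())@M
    w[z==0]=np.nan
    return w
E
python3 - <<'E'
from h import *
for n in("top","side"):
    c=capture(n); cv2.imwrite(f"pics/{n}0.png",c["frame"]); np.savez(f"{n}0.npz",**c)
    M=cv2.Rodrigues(np.array(c["rvec"],float))[0]; print(n,-M.T@np.array(c["tvec"]).ravel(),M[2],c["K"][0,0])
print(bot.read_clock(),bot.read_ee_rot())
E
```

```text
top [0.48740201 0.0506253  1.09040443] [ 0.12751405 -0.00171935 -0.99183527] 366.52487060144375
side [ 0.01596572 -0.89635829  0.7833204 ] [ 0.44473696  0.70945815 -0.54669751] 489.03393588290317
0.1 [-8.81460340e-05  1.91224566e-01  9.81545961e-01 -8.27568429e-04]
```

View pics/top0.png

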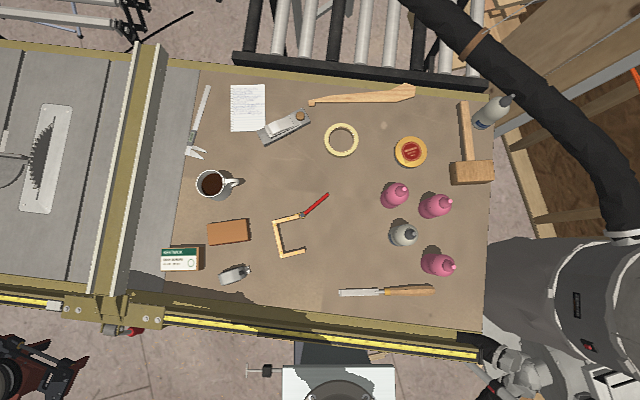

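View pics/side0.png

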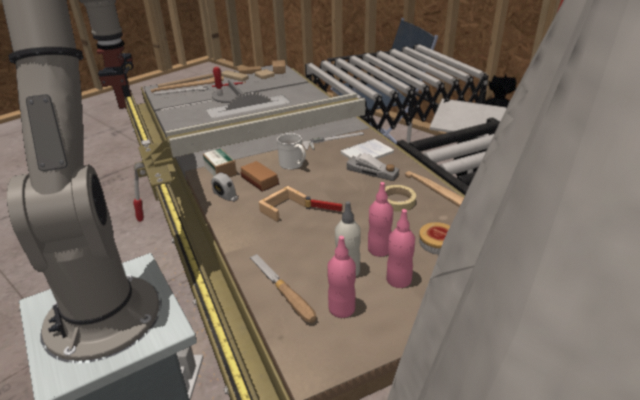

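The top view shows the white bottle at about (403,232), with pink twins at (395,195), (436,205) and (437,264). The stall is around (290,238) with its mouth facing right. The red gate runs from its hinge at (303,214) to its end at (327,195). The side view agrees. Next I'll measure these.

```bash
cat > m.py <<'E'
from h import *
for n in("top","side"):
    c=dict(np.load(f"{n}0.npz")); w=pts(c); hsv=cv2.cvtColor(c["frame"],cv2.COLOR_BGR2HSV); H,S,V=[hsv[...,i].astype(int) for i in range(3)]
    z=w[...,2]; ok=(w[...,0]>.25)&(w[...,0]<.95)&(abs(w[...,1])<.6)
    def comps(name,m,mn):
        k,l,s,ce=cv2.connectedComponentsWithStats((m&ok).astype(np.uint8))
        for i in range(1,k):
            if s[i,4]>=mn:
                q=w[l==i]; print(n,name,ce[i].round(),s[i,4],"min",q.min(0).round(3),"max",q.max(0).round(3),"med",np.median(q,0).round(3))
                if name in("tall","pink"):
                  for lo,hi in((.03,.15),(.18,.21)):
                    t=q[(q[:,2]>lo)&(q[:,2]<hi)]
                    if len(t)>3: print("   ",lo,len(t),t.mean(0).round(3))
                if name in("red","wood"):
                    r=cv2.minAreaRect(q[:,:2].astype(np.float32)); print("   rect",np.round(cv2.boxPoints(r),4).tolist())
    comps("pink",((H>160)|(H<3))&(S>80)&(V>120)&(z>.04)&(z<.25),30)
    comps("tall",(S<70)&(z>.04)&(z<.25),40)
    comps("red",((H>172)|(H<6))&(S>150)&(z>.01)&(z<.045),15)
    comps("wood",(z>.028)&(z<.045)&(H>8)&(H<25)&(S>60),60)
E
python3 m.py
```

```text
top pink [395. 195.] 439 min [ 0.599 -0.184  0.04 ] max [ 0.654 -0.128  0.199] med [ 0.62  -0.149  0.135]
    0.03 342 [ 0.621 -0.148  0.119]
    0.18 28 [ 0.627 -0.157  0.191]
top pink [437. 206.] 485 min [ 0.569 -0.296  0.041] max [ 0.624 -0.241  0.199] med [ 0.591 -0.258  0.134]
    0.03 380 [ 0.591 -0.257  0.117]
    0.18 29 [ 0.597 -0.268  0.192]
top pink [441. 266.] 441 min [ 0.41  -0.295  0.041] max [ 0.464 -0.242  0.199] med [ 0.436 -0.259  0.135]
    0.03 340 [ 0.436 -0.258  0.122]
    0.18 28 [ 0.438 -0.268  0.191]
top tall [532.  97.] 588 min [ 0.867 -0.6    0.04 ] max [ 0.95  -0.527  0.084] med [ 0.922 -0.577  0.064]
    0.03 588 [ 0.919 -0.574  0.063]
top tall [137. 171.] 1643 min [0.452 0.537 0.04 ] max [0.95  0.6   0.077] med [0.707 0.572 0.064]
    0.03 1643 [0.707 0.571 0.061]
top tall [494. 110.] 701 min [ 0.839 -0.468  0.04 ] max [ 0.896 -0.414  0.201] med [ 0.859 -0.431  0.128]
    0.03 571 [ 0.858 -0.43   0.107]
    0.18 35 [ 0.867 -0.442  0.191]
top tall [275. 127.] 263 min [0.807 0.143 0.04 ] max [0.866 0.214 0.056] med [0.836 0.18  0.048]
    0.03 263 [0.836 0
[... 5624 characters left out ...]
23500824, 0.06960000097751617], [0.5841000080108643, 0.09430000185966492], [0.5630999803543091, 0.1907999962568283]]
side wood [432. 233.] 342 min [ 0.716 -0.258  0.028] max [ 0.81  -0.172  0.038] med [ 0.743 -0.207  0.033]
   rect [[0.6995999813079834, -0.20589999854564667], [0.7336999773979187, -0.26089999079704285], [0.8156999945640564, -0.20999999344348907], [0.7815999984741211, -0.1551000028848648]]
side wood [303. 304.] 201 min [ 0.351 -0.276  0.028] max [ 0.371 -0.193  0.035] med [ 0.36  -0.239  0.03 ]
   rect [[0.3499000072479248, -0.19329999387264252], [0.35249999165534973, -0.27630001306533813], [0.3723999857902527, -0.27570000290870667], [0.3698999881744385, -0.19269999861717224]]
```

```bash
cat >> h.py <<'E'
C=np.array([.519,.131]); AX=np.array([-.224,.9745]); AX/=np.linalg.norm(AX); AY=np.array([-AX[1],AX[0]])
HINGE=C-.041*AX-.05*AY; B0=np.array([.518,-.178])
def hv(deg): a=np.radians(deg); return np.array([np.cos(a),np.sin(a)])   # heading, from world +x
def pose(tip,deg,tilt,s=1):
    """TCP pose for the fingertip centre, heading azimuth and lean from vertical (deg); s: sign of tool y"""
    h=np.r_[hv(deg),0]; t=np.radians(tilt); z=np.sin(t)*h-np.cos(t)*np.array([0,0,1])
    y=s*np.array([-h[1],h[0],0]); x=np.cross(y,z)
    q=R.from_matrix(np.c_[x,y,z]).as_quat(scalar_first=True)
    return np.asarray(tip,float)-bot.tcp_to_tips*z,q
def drag(b,deg,tilt,z=.012,d=.010,off=.009,s=1):
    h=hv(deg); n=np.array([-h[1],h[0]])     # n: towards the tool's left
    return pose(np.r_[b+d*h+off*n,z],deg,tilt,s)
E
python3 - <<'E'
from h import *
for s in(1,-1):
  for az in(-25,-10,0):
    for t in(50,55,60):
        for b in(B0,B0+[.01,.148]):
            print("drag",s,az,t,b, [None if (q:=bot.solve_ik(*drag(b,az,t,z,s=s))) is None else np.round(q,2).tolist() for z in(.012,.22)])
  for az in(75,90,103):
    for t in(30,40):
        print("push",s,az,t,[None if (q:=bot.solve_ik(*pose(p,az,t,s))) is None else np.round(q,2).tolist() for p in([.523,-.055,.012],[.525,.1,.012],[.65,.05,.012],[.523,-.055,.22])])
E
```

```text
drag 1 -25 50 [ 0.518 -0.178] [None, None]
drag 1 -25 50 [ 0.528 -0.03 ] [None, None]
drag 1 -25 55 [ 0.518 -0.178] [None, None]
drag 1 -25 55 [ 0.528 -0.03 ] [None, None]
drag 1 -25 60 [ 0.518 -0.178] [None, None]
drag 1 -25 60 [ 0.528 -0.03 ] [None, None]
drag 1 -10 50 [ 0.518 -0.178] [None, None]
drag 1 -10 50 [ 0.528 -0.03 ] [None, None]
drag 1 -10 55 [ 0.518 -0.178] [None, None]
drag 1 -10 55 [ 0.528 -0.03 ] [None, None]
drag 1 -10 60 [ 0.518 -0.178] [None, None]
drag 1 -10 60 [ 0.528 -0.03 ] [None, None]
drag 1 0 50 [ 0.518 -0.178] [None, None]
drag 1 0 50 [ 0.528 -0.03 ] [None, None]
drag 1 0 55 [ 0.518 -0.178] [None, None]
drag 1 0 55 [ 0.528 -0.03 ] [None, None]
drag 1 0 60 [ 0.518 -0.178] [None, None]
drag 1 0 60 [ 0.528 -0.03 ] [None, None]
push 1 75 30 [[-0.31, 0.84, 0.84, 2.11, -1.35, 1.17, -1.96], [0.85, 0.92, -1.11, 2.11, 0.72, 0.45, 2.26], [0.86, 1.12, -1.2, 1.79, 0.76, 0.73, 2.37], [-0.6, 0.62, 1.28, 2.01, -1.08, 1.44, -2.26]]
push 1 75 40 [[-0.08, 0.82, 0.64, 2.07, -1.34, 1.2, -1.89], [1.03, 1.16, -1.27, 2.11, 0.87, 0.5, 2.26], [0.98, 1.26, -1.29, 1.8, 0.75, 0.71, 2
[... 2103 characters left out ...]
06, -0.95, 0.71, 0.83], [-0.07, 0.77, 0.22, 1.75, -0.9, 0.92, 0.76], [-0.4, 0.51, 0.95, 1.91, -0.87, 1.38, 0.91]]
push -1 90 40 [[0.17, 0.76, 0.27, 1.93, -0.97, 1.08, 1.15], [0.17, 0.7, -0.09, 2.03, -1.0, 0.78, 0.96], [0.07, 0.83, 0.13, 1.72, -0.97, 1.02, 0.87], [-0.32, 0.63, 0.99, 1.89, -1.01, 1.58, 1.07]]
push -1 103 30 [[0.02, 0.73, 0.34, 1.9, -0.81, 1.03, 1.14], [-0.12, 0.67, 0.16, 1.98, -0.86, 0.85, 0.93], [-0.09, 0.82, 0.24, 1.65, -0.8, 1.05, 0.86], [-0.36, 0.54, 0.87, 1.83, -0.79, 1.45, 1.05]]
push -1 103 40 [[0.13, 0.8, 0.28, 1.83, -0.84, 1.18, 1.2], [0.01, 0.74, 0.09, 1.93, -0.92, 0.98, 1.04], [-0.01, 0.89, 0.22, 1.6, -0.89, 1.19, 0.96], [-0.28, 0.66, 0.91, 1.78, -0.91, 1.64, 1.17]]
```

Run:
```python
from h import *
for b in (B0,B0+[.02,.1]):
  print(b)
  for z in (.012,.22):
    for t in(20,25,30,35,40,45,50,55,60):
      print(z,t,"".join("".join("X" if bot.solve_ik(*pose(np.r_[b,z],az,t,s)) is not None else "." for s in(1,-1))+" " for az in range(-180,180,15)))
```

```text
[ 0.518 -0.178]
0.012 20 XX XX XX XX XX XX XX XX XX XX X. XX XX XX XX XX XX XX XX XX XX XX XX XX 
0.012 25 XX XX XX XX XX XX XX XX XX XX XX XX XX XX XX XX XX XX XX XX XX XX XX XX 
0.012 30 XX XX XX XX XX XX XX XX XX XX XX XX XX XX XX XX XX XX XX XX XX XX XX XX 
0.012 35 XX XX XX XX XX XX XX XX XX XX XX .. XX XX XX XX XX XX XX XX XX XX XX XX 
0.012 40 XX XX XX XX XX XX XX XX XX XX .X .. .. XX XX XX XX XX XX XX XX XX XX XX 
0.012 45 XX XX XX XX XX XX XX XX XX .. .. .. .. XX XX XX XX XX XX XX XX XX XX XX 
0.012 50 XX XX XX XX XX XX XX XX XX .. .. .. .. XX XX XX XX XX XX XX XX XX XX XX 
0.012 55 XX XX XX XX XX XX XX XX XX .. .. .. .. XX XX XX XX XX XX XX XX XX XX XX 
0.012 60 XX XX XX XX XX XX XX XX XX .. .. .. .. XX XX XX XX XX XX XX XX XX XX XX 
0.22 20 XX XX XX XX XX XX XX XX XX XX XX XX XX XX XX XX XX XX XX XX XX XX XX XX 
0.22 25 XX XX XX XX XX XX XX XX XX XX XX XX XX XX XX XX XX XX XX XX XX XX XX XX 
0.22 30 XX XX XX XX XX XX XX XX XX XX XX XX XX XX XX XX XX XX XX XX XX XX XX XX 
0.22 35 XX XX XX XX XX XX XX XX XX XX XX XX XX XX XX XX XX XX XX XX XX XX XX XX 
0.22 40 XX XX XX XX XX
[... 1164 characters left out ...]
X XX XX XX XX XX XX XX XX XX XX XX XX XX XX XX XX XX 
0.22 25 XX XX XX XX XX XX XX XX XX XX XX XX XX XX XX XX XX XX XX XX XX XX XX XX 
0.22 30 XX XX XX XX XX XX XX XX XX XX XX XX XX XX XX XX XX XX XX XX XX XX XX XX 
0.22 35 XX XX XX XX XX XX XX XX XX XX X. XX XX XX XX XX XX XX XX XX XX XX XX XX 
0.22 40 XX XX XX XX XX XX XX XX XX XX XX X. .. XX XX XX XX XX XX XX XX XX XX XX 
0.22 45 XX XX XX XX XX XX XX XX XX XX XX .. .. .. XX XX XX XX XX XX XX XX XX XX 
0.22 50 .. XX XX XX XX XX XX XX XX XX .. .. .. .. XX XX XX XX XX XX XX XX XX .. 
0.22 55 .. .. XX XX XX XX XX XX XX XX .. .. .. .. XX XX XX XX XX XX XX XX .. .. 
0.22 60 .. .. XX XX XX XX XX XX XX XX .. .. .. .. XX XX XX XX XX XX XX XX .. ..
```

```bash
cat > plan.py <<'E'
from h import *
rng=np.random.default_rng(0)
PINK=np.array([[.626,-.156],[.596,-.268],[.437,-.268]]); Rb=.029
def box(x,y,z0,z1,yc=0,st=.008):
    f=lambda a,b:np.linspace(a,b,max(2,int(np.ceil((b-a)/st))+1))
    g=np.stack(np.meshgrid(f(-x/2,x/2),f(yc-y/2,yc+y/2),f(z0,z1),indexing="ij"),-1)
    m=np.zeros(g.shape[:3],bool)
    for i in range(3):
        s=[slice(None)]*3
        for e in(0,-1): s[i]=e; m[tuple(s)]=True
    return g[m]
BODY=np.r_[box(.075,.178,-.23,-.080,st=.012)]          # z from the fingertips
def tool(g): 
    o=g/2+.00675
    return np.r_[box(.02,.0135,-.08,0,o,.005),box(.02,.0135,-.08,0,-o,.005)]
TOOLS={g:np.r_[tool(g),BODY] for g in(0.,.03,.05,.088)}
best=[]
for it in range(60000):
    D=hv(rng.uniform(65,100)); P=np.array([-D[1],D[0]])
    az=rng.uniform(-180,180); t=np.radians(rng.uniform(15,65)); ro=rng.uniform(-np.pi/2,np.pi/2)
    z=np.r_[np.sin(t)*hv(az),-np.cos(t)]; y=np.r_[-np.sin(np.radians(az)),np.cos(np.radians(az)),0]; x=np.cross(y,z)
    M=np.c_[x,y,z]@R.from_euler("z",ro).as_matrix()
    g=list(TOOLS)[rng.integers(4)]; T=TOOLS[g]@M.T
    zo=.004-T[:,2].min(); Z=T[:,2]+zo; nb=len(BODY)
    if Z[-nb:].min()<.015: continue
    low=T[Z<.03,:2].mean(0) if rng.random()<.3 else T[rng.choice(np.where(Z<.025)[0]),:2]
    XY=T[:,:2]-low; k=Z<.2
    l=XY@P; a=XY@D; m=k&(abs(l)<Rb)
    tr=-np.sqrt(Rb**2-l[m]**2)-a[m]; i=tr.argmin(); s=tr[i]
    hz=Z[m][i]; ln=l[m][i]
    if hz>.027 or abs(ln)>.012: continue
    hi=tr[Z[m]>.033]; ch=(hi.min()-s) if len(hi) else .05     # clearance of higher parts to the bottle
    if ch<.005: continue
    c=1
    for back in(-.008,0,.03,.06,.09,.12):
        W=B0+XY[k]+(s+back)*D
        c=min(c,np.linalg.norm(W[:,None]-PINK,axis=2).min()-Rb)
    if c<.006: continue
    best.append((min(c,ch,.015),it,c,ch,g,az,np.degrees(t),np.degrees(ro),np.degrees(np.arctan2(D[1],D[0])),hz,ln,np.r_[B0+s*D-low,zo],M))
best.sort(key=lambda b:-b[0]); print(len(best)); n=0
for b in best[:150]:
    q=[bot.solve_ik(b[-2]+[*(d*hv(b[8])),h]-bot.tcp_to_tips*b[-1][:,2],R.from_matrix(b[-1]).as_quat(scalar_first=True)) for d,h in((0,0),(-.008,.2),(.1,0))]
    if all(v is not None for v in q):
        print(np.round(b[:11],3).tolist(),b[-2].round(4).tolist(),R.from_matrix(b[-1]).as_quat(scalar_first=True).round(5).tolist(),np.round(q[0],2).tolist()); n+=1
        if n>10: break
E
time python3 plan.py
```

```text
0
real	0m7.967s
user	0m8.475s
sys	0m0.048s
```

```bash
sed -i 's/rng.uniform(65,100)/rng.uniform(0,360)/; s/range(60000)/range(250000)/; s/c<.006/c<.004/; s/(-.008,0,.03,.06,.09,.12)/(-.006,0,.03,.06)/; s/(0.,.03,.05,.088)/(0.,.03,.045,.06,.088)/; s/rng.integers(4)/rng.integers(5)/; s/ch<.005/ch<.004/' plan.py
python3 - <<'E'
s=open('plan.py').read()
s=s.replace('best.sort','''import collections
best=[b for b in best if np.linalg.norm(B0+np.linspace(0,.06,9)[:,None,None]*hv(b[8])-PINK,axis=2).min()>.064]
print(sorted(collections.Counter(int(b[8]//15*15) for b in best).items()))
best.sort''').replace('best[:150]','best[:200]').replace('n>10','n>14')
open('plan.py','w').write(s)
E
time python3 plan.py
```

```text
[(-165, 5), (-150, 3), (-120, 151), (-105, 187), (-90, 148), (-75, 119), (-45, 38), (-30, 182), (30, 2), (45, 1)]
836
[0.015, 13051.0, 0.02, 0.016, 0.03, -85.949, 49.65, 5.193, -101.161, 0.022, -0.004] [0.5047, -0.1427, 0.0136] [0.31983, 0.64813, 0.63534, -0.27199] [-0.84, 0.89, 0.62, 2.15, 0.68, 0.59, -1.0]
[0.015, 17396.0, 0.022, 0.018, 0.03, -67.408, 47.555, -3.396, -106.26, 0.021, -0.011] [0.5376, -0.1312, 0.0126] [0.32864, 0.48502, 0.77601, -0.23357] [-0.91, 0.89, 0.71, 2.26, 1.14, 0.33, -1.08]
[0.015, 23539.0, 0.032, 0.017, 0.088, -99.374, 55.977, -7.009, -97.53, 0.021, -0.003] [0.4708, -0.1388, 0.018] [0.28118, 0.63716, 0.61139, -0.37574] [-0.85, 0.97, 0.63, 2.07, 0.46, 0.8, -0.78]
[0.015, 26405.0, 0.02, 0.017, 0.06, -51.251, 48.825, 12.36, -68.665, 0.021, -0.012] [0.5204, -0.1364, 0.0184] [0.38973, 0.47992, 0.77386, -0.13759] [0.0, 0.69, -0.38, 2.4, 1.84, 1.05, -1.59]
[0.015, 27223.0, 0.021, 0.016, 0.088, -102.018, 53.876, -16.557, -112.654, 0.023, 0.002] [0.4863, -0.1443, 0.025] [0.23138, 0.60493, 0.65485, -0.38948] [-0.8, 0.94, 0.62, 2.02, 0.43, 0.84, -0.56]
[0.015, 28487.0
[... 1256 characters left out ...]
0.243, 0.62396, 0.71003, -0.21789] [-0.75, 0.74, 0.6, 2.28, 0.71, 0.42, -0.81]
[0.015, 50340.0, 0.016, 0.016, 0.06, -92.724, 53.906, -22.763, -104.272, 0.023, 0.004] [0.4973, -0.151, 0.0251] [0.24191, 0.51103, 0.73035, -0.38331] [-0.82, 0.91, 0.61, 2.09, 0.61, 0.73, -0.53]
[0.015, 60172.0, 0.021, 0.016, 0.0, -60.488, 50.513, 11.899, -102.462, 0.019, 0.003] [0.5378, -0.1389, 0.0137] [0.38889, 0.53407, 0.72988, -0.17554] [-1.02, 1.02, 0.84, 2.34, 1.78, 0.2, -1.97]
[0.015, 61731.0, 0.022, 0.02, 0.045, -77.382, 53.025, -5.14, -68.554, 0.02, 0.004] [0.4749, -0.1538, 0.0145] [0.33556, 0.5275, 0.72283, -0.29439] [-0.91, 0.91, 0.63, 2.31, 1.03, 0.49, -1.14]
real	0m28.501s
user	0m28.939s
sys	0m0.040s
```

```bash
python3 - <<'E'
s=open('plan.py').read()
s=s.replace('rng.uniform(0,360)','rng.uniform(35,140)').replace('range(250000)','range(500000)')
s=s.replace('def box','def rad(z): return np.interp(z,[.152,.156,.170,.172,.198,.2],[.029,.022,.016,.012,.012,-1])\ndef box',1)
s=s.replace('m=k&(abs(l)<Rb)','rz=rad(Z); m=k&(abs(l)<rz)').replace('np.sqrt(Rb**2-l[m]**2)','np.sqrt(rz[m]**2-l[m]**2)')
s=s.replace('axis=2).min()-Rb)','axis=2).min(1)-rz[k]).min())').replace('c=min(c,np','c=min(c,(np').replace('Z[-nb:].min()<.015','Z[-nb:].min()<.01').replace('c<.004','c<.003')
s=s.replace('(0.,.03,.045,.06,.088)','(0.,.03,.045,.06,.075,.088)').replace('integers(5)','integers(6)').replace('k=Z<.2;','k=Z<.2;').replace('>.064','>.062')
open('plan.py','w').write(s)
E
time python3 plan.py
```

```text
[(30, 7), (45, 9)]
16
real	1m9.931s
user	1m10.375s
sys	0m0.028s
```

No collision-free pose turned up with the body's 178 mm side along the closing line. I'll bring the gripper into view to check its real shape, and also map what's behind the worktop.

Run:
```python
from h import *
p,q=pose([.70,.05,.27],90,60,-1)
bot.reach(p,q); print(bot.read_clock(),bot.read_ee_pos(),bot.read_q())
M=R.from_quat(bot.read_ee_rot(),scalar_first=True).as_matrix(); T=bot.read_ee_pos()
ims=[]
for n in("side","top"):
    c=capture(n); w=pts(c); np.savez(f"{n}1.npz",**c)
    L=(w-T)@M; L[...,2]-=bot.tcp_to_tips
    f=c["frame"]; ims.append(f)
    for z0 in np.arange(-.30,0,.02):
        k=(L[...,2]>z0)&(L[...,2]<z0+.02)&(abs(L[...,0])<.13)&(abs(L[...,1])<.13)&(w[...,2]>.12)
        if k.sum()>5: print(n,round(z0,2),k.sum(),"x",np.percentile(L[k][:,0],[1,99]).round(3),"y",np.percentile(L[k][:,1],[1,99]).round(3))
    k=(w[...,1]<-.3)&(w[...,1]>-.9)&(w[...,2]>.05)&(w[...,2]<.9)&(w[...,0]<.9)
    H,e=np.histogramdd(w[k],bins=[np.arange(-.1,1.,.2),np.arange(-.9,-.29,.1)  ,[.05,.3,.6,.9]])
    print(n,[(e[0][i].round(1),e[1][j].round(1),e[2][m],int(H[i,j,m])) for i,j,m in np.argwhere(H>60)])
cv2.imwrite("pics/grip.png",cv2.resize(np.vstack(ims),None,fx=.75,fy=.75))
```

```text
2.725 [0.69994892 0.03018211 0.28264112] [-0.11150679  0.76827222  0.58059468  1.50240964 -1.27926982  1.71681505
  0.78068315]
side -0.3 82 x [-0.044  0.065] y [-0.12  -0.018]
side -0.28 85 x [-0.036 -0.002] y [-0.039 -0.008]
side -0.26 134 x [-0.036  0.014] y [-0.04  -0.007]
side -0.24 177 x [-0.036  0.032] y [-0.04  -0.008]
side -0.22 234 x [-0.037  0.038] y [-0.041 -0.003]
side -0.2 88 x [-0.034  0.035] y [-0.04  -0.011]
side -0.18 311 x [-0.034  0.036] y [-0.043 -0.008]
side -0.16 84 x [-0.022  0.02 ] y [-0.044 -0.038]
side -0.14 498 x [-0.03   0.032] y [-0.091 -0.026]
side -0.12 145 x [-0.032  0.033] y [-0.091 -0.017]
side -0.1 141 x [-0.029  0.033] y [-0.084  0.001]
side -0.04 32 x [-0.01   0.012] y [-0.057 -0.049]
side -0.02 32 x [-0.01   0.012] y [-0.056 -0.049]
side [(np.float64(0.1), np.float64(-0.9), np.float64(0.3), 1331), (np.float64(0.1), np.float64(-0.9), np.float64(0.6), 46969), (np.float64(0.1), np.float64(-0.8), np.float64(0.3), 7968), (np.float64(0.1), np.float64(-0.8), np.float64(0.6), 12461)]
top -0.3 344 x [0.02  0.128] y [-0.081  0.041]
top -0.28 408 x [0.005 
[... 638 characters left out ...]
.009  0.013] y [-0.054  0.052]
top [(np.float64(-0.1), np.float64(-0.8), np.float64(0.05), 218), (np.float64(0.1), np.float64(-0.8), np.float64(0.05), 782), (np.float64(0.1), np.float64(-0.7), np.float64(0.05), 1947), (np.float64(0.3), np.float64(-0.8), np.float64(0.05), 977), (np.float64(0.3), np.float64(-0.7), np.float64(0.05), 2956), (np.float64(0.5), np.float64(-0.9), np.float64(0.05), 538), (np.float64(0.5), np.float64(-0.8), np.float64(0.05), 2034), (np.float64(0.7), np.float64(-0.8), np.float64(0.05), 1484), (np.float64(0.7), np.float64(-0.7), np.float64(0.05), 1513), (np.float64(0.7), np.float64(-0.6), np.float64(0.05), 93), (np.float64(0.7), np.float64(-0.5), np.float64(0.05), 176)]
```

View pics/grip.png

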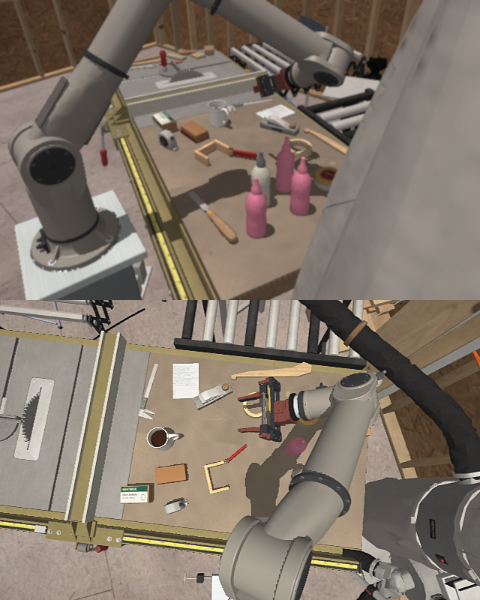

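The views show that only a short bar (about 70 x 180 x 62 mm, from 82 to 145 mm behind the tips) is wide. Behind it the neck is only about 84 mm across. I'll plan again with that shape.

```bash
python3 - <<'E'
s=open('plan.py').read()
a=s.index('BODY='); b=s.index('\n',a)
s=s[:a]+'BODY=np.r_[box(.070,.164,-.1,-.082,st=.01),box(.072,.182,-.147,-.098,st=.01),box(.082,.082,-.30,-.147,st=.014)]'+s[b:]
s=s.replace('rng.uniform(15,65)','rng.uniform(15,75)').replace('best[:200]','best[:400]').replace('range(500000)','range(400000)')
open('plan.py','w').write(s)
E
time python3 plan.py
```

```text
[(30, 14), (45, 6), (60, 1), (75, 1), (105, 1)]
23
[0.003, 243600.0, 0.003, 0.008, 0.0, 87.308, 44.383, -82.34, 82.986, 0.024, -0.001] [0.5129, -0.2163, 0.0143] [-0.37735, 0.92215, -0.08353, -0.01637] [0.09, 1.08, 0.85, 1.74, -1.18, 1.63, -0.26]
[0.003, 331817.0, 0.003, 0.01, 0.0, 94.359, 45.291, 85.764, 108.544, 0.024, 0.007] [0.5224, -0.2162, 0.0141] [-0.00041, -0.06915, 0.92031, 0.38503] [0.34, 0.94, 0.41, 1.63, -0.87, 1.42, 2.92]
real	1m5.187s
user	1m5.304s
sys	0m0.028s
```

```bash
python3 - <<'E'
s=open('plan.py').read()
s=s.replace('rng.uniform(35,140)','rng.uniform(78,100)').replace('rng.uniform(-180,180)','rng.uniform(80,100)').replace('rng.uniform(15,75)','rng.uniform(40,50)').replace('ro=rng.uniform(-np.pi/2,np.pi/2)','ro=np.pi/2*rng.choice([-1,1])+rng.uniform(-.2,.2)')
s=s.replace('list(TOOLS)[rng.integers(6)]','0.').replace('range(400000)','range(60000)').replace('c<.003','c<.005').replace('Z[-nb:].min()<.01','Z[-nb:].min()<.007').replace('ch<.004','ch<.006').replace('abs(ln)>.012','abs(ln)>.006').replace('best[:400]','best[:60]').replace('n>14','n>9')
open('plan2.py','w').write(s)
E
time python3 plan2.py
```

```text
[(75, 989), (90, 768)]
1757
[0.009, 15236.0, 0.009, 0.01, 0.0, 91.9, 44.919, -89.11, 91.277, 0.023, -0.0] [0.5139, -0.2167, 0.0136] [-0.38192, 0.92411, 0.00814, -0.0093] [0.1, 1.09, 0.83, 1.69, -1.13, 1.64, -0.12]
[0.009, 57011.0, 0.009, 0.011, 0.0, 88.945, 47.141, 91.156, 87.989, 0.024, 0.0] [0.5163, -0.2161, 0.014] [-0.00035, 0.01768, 0.9164, 0.39987] [0.35, 0.94, 0.44, 1.68, -0.95, 1.43, 2.84]
[0.009, 27632.0, 0.009, 0.011, 0.0, 92.181, 46.518, -90.005, 93.793, 0.024, -0.001] [0.5158, -0.2164, 0.0138] [-0.39482, 0.91856, 0.01753, -0.0075] [0.11, 1.1, 0.82, 1.67, -1.13, 1.67, -0.1]
[0.009, 1017.0, 0.009, 0.011, 0.0, 89.909, 46.449, 91.928, 87.236, 0.024, -0.003] [0.514, -0.2161, 0.014] [-0.00632, 0.01619, 0.91882, 0.39429] [0.34, 0.94, 0.45, 1.68, -0.93, 1.43, 2.83]
[0.009, 44280.0, 0.009, 0.011, 0.0, 94.706, 47.194, 91.463, 92.227, 0.024, 0.0] [0.5095, -0.2168, 0.0141] [-0.02154, -0.02593, 0.91602, 0.39972] [0.34, 0.96, 0.43, 1.64, -0.88, 1.46, 2.86]
[0.009, 5282.0, 0.009, 0.011, 0.0, 83.79, 45.572, 90.38, 83.159, 0.023, 0.002] [0.5213, -0.217, 0.0137] [0.0197, 0.05299, 0.92043, 0.38679] [0.34, 0.92, 0.46, 1.72, -1.0, 1.38, 2.82]
[0.009, 52995.0, 0.009, 0.011, 0.0, 88.229, 45.947, 87.598, 91.747, 0.024, 0.002] [0.5217, -0.2164, 0.014] [0.01421, -0.00507, 0.92067, 0.39004] [0.34, 0.93, 0.44, 1.68, -0.95, 1.41, 2.88]
[0.009, 48402.0, 0.009, 0.01, 0.0, 82.756, 45.248, -91.03, 83.545, 0.023, 0.0] [0.5237, -0.2174, 0.0137] [-0.38368, 0.92169, -0.05003, 0.02775] [0.12, 1.07, 0.83, 1.75, -1.22, 1.61, -0.16]
[0.009, 52508.0, 0.009, 0.009, 0.0, 88.933, 44.938, 89.666, 90.389, 0.023, -0.0] [0.5185, -0.2165, 0.0136] [0.00467, 0.00591, 0.92407, 0.38216] [0.33, 0.93, 0.45, 1.69, -0.94, 1.4, 2.85]
[0.009, 43146.0, 0.009, 0.01, 0.0, 92.409, 45.319, -90.931, 92.424, 0.023, 0.0] [0.5145, -0.2167, 0.0137] [-0.38522, 0.92242, 0.02689, -0.00497] [0.11, 1.09, 0.83, 1.68, -1.13, 1.65, -0.08]
real	0m22.392s
user	0m22.845s
sys	0m0.034s
```

```bash
cat >> h.py <<'E'
def pusher(b,deg,gap=0.,z=.0145,tilt=46,back=.0385):
    """closed fingers stacked in the vertical plane, behind a bottle centred at b, heading deg"""
    tip=np.r_[np.asarray(b)-(back+gap)*hv(deg),z]
    p,q=pose(tip,deg,tilt,1)
    return p,(R.from_quat(q,scalar_first=True)*R.from_euler("z",-90,degrees=True)).as_quat(scalar_first=True)
def bottle(names=("top","side"),near=None,r=.12,save=None):
    for n in names:
        c=capture(n); w=pts(c); hsv=cv2.cvtColor(c["frame"],cv2.COLOR_BGR2HSV)
        if save: cv2.imwrite(f"pics/{save}_{n}.png",c["frame"])
        z=w[...,2]; k=(hsv[...,1]<75)&(np.linalg.norm(w[...,:2]-near,axis=-1)<r)
        t=w[k&(z>.178)&(z<.205)]; b=w[k&(z>.05)&(z<.15)]
        print(n,"nozzle",len(t),np.median(t,0).round(4) if len(t) else None,"top z",t[:,2].max().round(3) if len(t) else None,"body",len(b),(b.min(0).round(3),b.max(0).round(3)) if len(b) else None)
E
python3 - <<'E'
from h import *
bot.gripper_to(0.0)
p,q=pusher(B0,86,.006,z=.30); 
bot.move_l(bot.read_ee_pos()+np.array([0,0,.08]))
bot.reach(p,q); print(bot.read_clock(),bot.read_q().round(2))
bot.move_l(pusher(B0,86,.006)[0],rate=.12); print(bot.read_clock(),bot.read_ee_pos(),bot.read_contact_force())
bottle(near=B0,r=.06,save="s1")
E
```

```text
6.1 [ 0.06  0.69  0.94  1.61 -0.96  1.88 -0.47]
8.6333 [ 0.513801   -0.24049541  0.03228047] [-0.23938218 -0.01407498  0.0103954 ]
top nozzle 0 None top z None body 58 (array([ 0.513, -0.171,  0.051]), array([ 0.545, -0.15 ,  0.131]))
side nozzle 58 [ 0.5155 -0.1813  0.1888] top z 0.2 body 472 (array([ 0.487, -0.208,  0.051]), array([ 0.544, -0.16 ,  0.15 ]))
```

```bash
python3 -c "
import cv2,numpy as np
a=cv2.imread('pics/s1_top.png');b=cv2.imread('pics/s1_side.png')
cv2.imwrite('pics/s1.png',np.hstack([cv2.resize(a[120:320,260:500],None,fx=1.6,fy=1.6),cv2.resize(b[130:350,220:480],(380,320))]))"
```

```text
(no output)
```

View pics/s1.png

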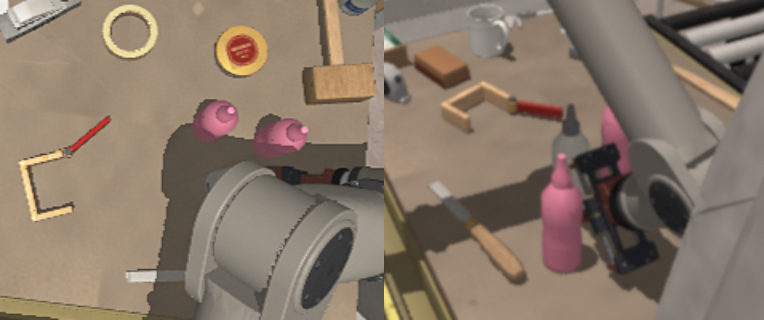

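The view is clear: the tool stands behind the bottle, between the two pink ones, with nothing touched. Now I'll push.

Run:
```python
from h import *
D=hv(86)
bot.move_l(pusher(B0+.04*D,86)[0],rate=.04); print(bot.read_clock(),bot.read_contact_force().round(2))
bottle(("side",),near=B0+.04*D,r=.06)
bot.move_l(pusher(B0+.08*D,86)[0],rate=.05); print(bot.read_clock(),bot.read_contact_force().round(2),B0+.08*D)
bottle(near=B0+.08*D,r=.06,save="s2")
```

```text
10.0333 [-0.71 -1.71 -0.35]
side nozzle 54 [ 0.5199 -0.1464  0.1891] top z 0.199 body 498 (array([ 0.483, -0.183,  0.05 ]), array([ 0.547, -0.122,  0.15 ]))
11.0333 [ 0.81 -0.16 -0.79] [ 0.52358052 -0.09819488]
top nozzle 0 None top z None body 71 (array([ 0.535, -0.152,  0.05 ]), array([ 0.554, -0.083,  0.147]))
side nozzle 51 [ 0.5229 -0.1058  0.1889] top z 0.199 body 554 (array([ 0.486, -0.143,  0.05 ]), array([ 0.551, -0.084,  0.15 ]))
```

```bash
cat >> h.py <<'E'
OFF=np.array([.0015,.004])     # side view: nozzle's visible face to axis, from the pink twins
def see(near,save=None):
    c=capture("side"); w=pts(c); hsv=cv2.cvtColor(c["frame"],cv2.COLOR_BGR2HSV); z=w[...,2]
    if save: cv2.imwrite(f"pics/{save}.png",c["frame"])
    t=w[(hsv[...,1]<75)&(np.linalg.norm(w[...,:2]-near,axis=-1)<.05)&(z>.178)&(z<.205)]
    b=np.median(t,0)[:2]+OFF; d=b-C
    print(round(bot.read_clock(),1),"bottle",b.round(4),"n",len(t),"top",t[:,2].max().round(3),"stall frame",(d@AX).round(4),(d@AY).round(4),"F",bot.read_contact_force().round(1)); return b
E
python3 - <<'E'
from h import *
b=np.array([.5244,-.102]); P1=np.array([.537,.030])
for f in (.05,.045,.04):
    e=P1-b; deg=np.degrees(np.arctan2(e[1],e[0])); e/=np.linalg.norm(e)
    p,q=pusher(b,deg,.006); bot.move_l(p,q,rate=.06)     # back off, face the next aim
    bot.move_l(pusher(b+f*e,deg)[0],rate=.05)
    b=see(b+f*e)
c=capture("top"); cv2.imwrite("pics/s3t.png",c["frame"])
c=capture("side"); cv2.imwrite("pics/s3s.png",c["frame"])
a,b=cv2.imread('pics/s3t.png'),cv2.imread('pics/s3s.png')
cv2.imwrite('pics/s3.png',np.hstack([cv2.resize(a[120:320,240:480],None,fx=1.6,fy=1.6),cv2.resize(b[110:330,200:460],(380,320))]))
E
```

```text
12.8 bottle [ 0.53   -0.0565] n 48 top 0.199 stall frame -0.1852 0.0313 F [ 0.1 -0.7  0.3]
14.3 bottle [ 0.5338 -0.0161] n 47 top 0.198 stall frame -0.1467 0.0185 F [-0.2 -0.9 -0.6]
15.7 bottle [0.5366 0.0202] n 46 top 0.2 stall frame -0.1119 0.0077 F [ 0.2 -0.6 -0.4]
```

View pics/s3.png

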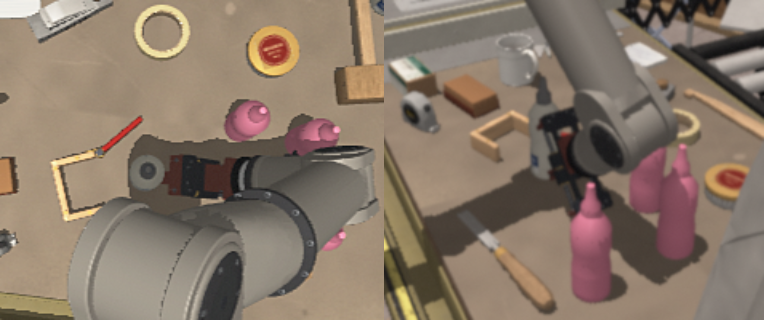

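Run:
```python
from h import *
b=np.array([.5366,.0202])
S=lambda x,y:C+x*AX+y*AY
for goal in (S(-.052,.0015),S(-.015,.0005),S(.002,.0)):
    e=goal-b
    p,q=pusher(b,95,.006); bot.move_l(p,q,rate=.06)
    bot.move_l(pusher(goal,95)[0],rate=.04)
    b=see(goal)
```

```text
18.1 bottle [0.5357 0.0764] n 41 top 0.199 stall frame -0.057 -0.004 F [-0.7 -2.6  0.8]
19.8 bottle [0.5324 0.1135] n 37 top 0.199 stall frame -0.02 -0.0091 F [-0.  -1.8 -0.1]
21.1 bottle [0.5275 0.1296] n 42 top 0.198 stall frame -0.0033 -0.008 F [ 0.3 -1.6  0.1]
```

Run:
```python
from h import *
T=bot.read_ee_pos()
for i in range(4):
    bot.move_l(T+.002*(i+1)*np.r_[AX,0],rate=.02); f=bot.read_contact_force(); print(f.round(2))
    if np.linalg.norm(f)>6: break
b=see(C)
h=np.r_[hv(95),0]
bot.move_l(bot.read_ee_pos()-.02*h,rate=.08)
p=bot.read_ee_pos()
bot.move_l(p-.09*h+[0,0,.06],rate=.15)
print(bot.read_clock(),bot.read_q().round(2))
c=capture("top"); cv2.imwrite("pics/s4t.png",c["frame"]); s=capture("side")
np.savez("top4.npz",**c)
cv2.imwrite('pics/s4.png',np.hstack([cv2.resize(c["frame"][130:330,200:440],None,fx=1.6,fy=1.6),cv2.resize(s["frame"][110:330,200:460],(380,320))]))
w=pts(c); hsv=cv2.cvtColor(c["frame"],cv2.COLOR_BGR2HSV); H,S,V=[hsv[...,i].astype(int) for i in range(3)]
k=((H>172)|(H<6))&(S>150)&(w[...,2]>.01)&(w[...,2]<.045)&(np.linalg.norm(w[...,:2]-HINGE,axis=-1)<.12)
print("gate",k.sum(),cv2.boxPoints(cv2.minAreaRect(w[k][:,:2].astype(np.float32))).round(3).tolist(),HINGE)
see(C)
```

```text
[ 0.36 -2.67  0.79]
[-0.25 -2.81 -0.01]
[-0.04 -3.49  0.14]
[ 0.89 -3.42  0.59]
22.2 bottle [0.5282 0.1373] n 39 top 0.2 stall frame 0.0041 -0.0104 F [ 0.1 -2.9 -0.4]
23.475 [-0.16  0.82  0.67  1.91 -1.14  1.44 -0.31]
gate 98 [[0.5799999833106995, 0.09200000017881393], [0.6380000114440918, 0.024000000208616257], [0.6449999809265137, 0.029999999329447746], [0.5870000123977661, 0.09799999743700027]] [0.57691403 0.102243  ]
23.6 bottle [0.5279 0.1368] n 39 top 0.2 stall frame 0.0036 -0.01 F [0.2 0.4 0.2]
```

View pics/s4.png

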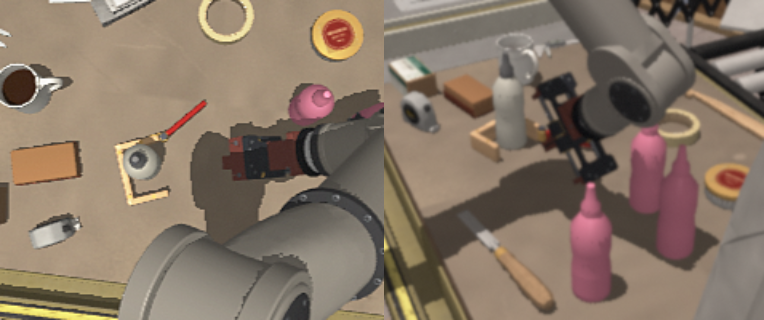

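Run:
```python
from h import *
def g(th,off,z=.012,r=.078):
    d=np.cos(th)*AY-np.sin(th)*AX; n=-np.sin(th)*AY-np.cos(th)*AX
    return pose(np.r_[HINGE+r*d+off*n,z],103,30,-1)
bot.move_l(bot.read_ee_pos()+np.array([0.03,-.02,.14]),rate=.2)
p,q=g(2.05,.034,.2); bot.reach(p,q); print(bot.read_clock(),bot.read_q().round(2))
bot.move_l(g(2.05,.034)[0],rate=.15); print(bot.read_clock(),bot.read_contact_force().round(2))
for th in np.linspace(1.9,0.1,9):
    bot.move_l(g(th,.016)[0],rate=.08); f=bot.read_contact_force()
    if np.linalg.norm(f)>8: print("stop",th,f); break
for off in (.018,.016,.014,.012,.010,.008,.006):
    bot.move_l(g(0,off)[0],rate=.03); f=bot.read_contact_force(); print(off,f.round(2))
    if np.linalg.norm(f)>6: break
print(bot.read_clock()); see(C)
```

```text
25.625 [-0.26  0.62  0.48  1.58 -0.78  1.33  0.71]
27.025 [0.01 1.29 0.54]
0.018 [0.74 0.53 0.58]
0.016 [-0.04 -0.54 -0.61]
0.014 [ 0.57 -4.88  0.37]
0.012 [ 0.78 -8.94  2.91]
31.65
31.7 bottle [0.5286 0.1366] n 41 top 0.2 stall frame 0.0033 -0.0106 F [ 0.3 -8.8  2.9]
```

Run:
```python
from h import *
bot.move_l(bot.read_ee_pos()-np.r_[.03*AX,0],rate=.08)
bot.move_l(bot.read_ee_pos()-np.r_[.05*AX,-.22],rate=.2)
print(bot.read_clock(),bot.read_contact_force().round(2))
c=capture("top"); w=pts(c); s=capture("side")
hsv=cv2.cvtColor(c["frame"],cv2.COLOR_BGR2HSV); H,S,V=[hsv[...,i].astype(int) for i in range(3)]
k=((H>172)|(H<6))&(S>150)&(w[...,2]>.01)&(w[...,2]<.04)&(np.linalg.norm(w[...,:2]-HINGE,axis=-1)<.12)
L=np.c_[(w[k][:,:2]-C)@AX,(w[k][:,:2]-C)@AY]
print("gate in stall frame",k.sum(),L.min(0).round(3),L.max(0).round(3),np.polyfit(L[:,1],L[:,0],1).round(3)); see(C)
cv2.imwrite('pics/s5.png',np.hstack([cv2.resize(c["frame"][130:330,200:440],None,fx=1.6,fy=1.6),cv2.resize(s["frame"][110:330,200:460],(380,320))]))
```

```text
33.5333 [-0.24  0.47 -0.26]
gate in stall frame 97 [-0.047 -0.042] [-0.037  0.046] [-0.009 -0.042]
33.7 bottle [0.5286 0.1379] n 40 top 0.199 stall frame 0.0046 -0.0109 F [-0.6  0.2 -0.2]
```

View pics/s5.png

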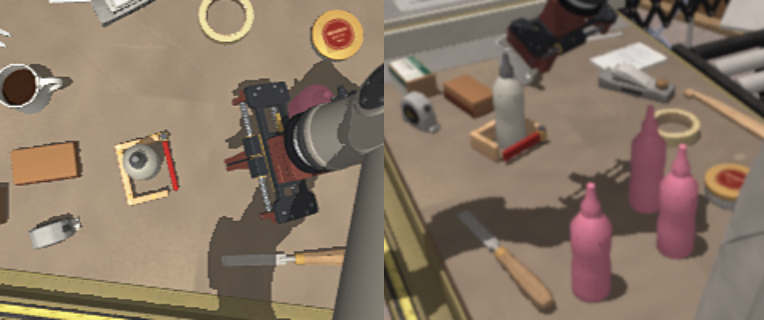

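The picture shows the bottle upright in the stall at about (143,160) in the left half. The gate is shut across the mouth, within about 0.01 rad, and the other things are where they were.

```bash
python3 -c "
from h import *
print(bot.job_done())"
```

```text
the job is handed in; nothing more can be done
None
```

The glue bottle is upright inside the stall, the red gate is fully shut behind it, nothing else appears to have moved, and I handed the job in at about 34 s.

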